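# Turn the soap display to the pink soap

### The arm

A 7-joint arm with a two-finger parallel gripper is mounted at the origin on a cart in front of the work surface, level with it; the furniture and walls round the work are solid. World frame = base frame: x ahead of the robot, y to its left, z up, the work surface at z = 0. Lengths are in m, angles in rad, forces in N, time in s.
With the tool pointing down it reaches from about 0.425 to 0.925 m from the base axis. Payload 6.8 kg.
Tool frame: the origin (TCP) lies on the centre line of the jaws, within the pads' length; the fingertips stand 19 mm ahead of it and the grasp point (between the pads) is the TCP (r.tip_extent is the y of the fingertips in the tool frame, in m); y points along the fingers, z is the direction in which the jaws open and shut, and the axes are right-handed (so a half turn about y gives the same grasp; the last joint's range is limited). The gripper opens to 85 mm and grips with 20 to 120 N. Pads are 22 mm wide; open, the fingers measure 114 mm over their backs; the gripper's body (76 mm by 85 mm) begins 54 mm behind the grasp point. The pads swing forward as they close: fully open they stand 13 mm farther back than shut.
Start: joints at [1.234, 0.477, 0.022, 1.555, -0.011, 1.109, -0.083], TCP at [0.153, -0.657, 0.25] pointing down, gripper open.
Joint ranges: [-2.96, 2.96], [-0.34, 2.1], [-1.41, 1.46], [0.24, 2.44], [-1.37, 4.51], [0.17, 1.92], [-2.96, 2.96]. Speed limits (rad/s): [2.39, 2.39, 3.14, 3.14, 3.14, 3.14, 3.14].

### API

Orientations are given as a rotation vector (axis times angle).
In Python, from bench import r gives the robot as it stands. The module is installed in compiled form; this text tells all that it offers.
- The arm moves only by the tool jog_arm, never from a script. Its argument "motion" is a list of rows, each a list of 3 entries, a list of its own where there are three numbers: the opening, from 0 (shut) to 1 (fully open), then the shift along the tool's x, y, z in m, then the turn, a rotation vector about the tool's x, y, z in degrees. A call has 1 to 10 rows; each row shifts and turns the commanded pose from where the row before left it, along the tool's axes as they then stand; what a row does not reach is not made up. A row lasts 1/12 s, in which the tool goes at most 41.7 mm and 7.16 degrees, less where a joint would pass 70% of its speed; a pose out of reach is approached as far as the arm can. A call with a gripper value outside its range is refused whole. The fingers move at their own pace and stop on an object; "force" is the grip in N (left out, the last holds). Time passes only in rows, so rows that do not move let the fingers close. It gives the time, the measured TCP pose, the force and the opening at its end, in the units of the state.
- r.get_obs(): the state, without advancing time (a new reading comes with each control period).
- r.grab_frame(name): name is "scene" or "top" or "wrist"; returns a dict with "image" (400x640x3 uint8, red, green, blue), "range_z" (400x640 float32, m along the optical axis (not along the pixel's ray), 0 where there is no reading), "fx", "fy", "cx", "cy" (pixels), "k1" (the pictures are not rectified: a ray, as slopes to the right and down, at radius r is drawn at 1 + k1 r^2 times it, then the intrinsics apply), "xyz" and "orientation" of the camera in the world. Camera axes: x right, y down, z forward; pixel columns grow to the right and rows downward; lengths in m; the calibration is good to about 2 mm. A picture is of the moment at which its call begins.
- r.hand_in(): hands the job in, once; it reports no verdict.
The state is a dict: "clock": time; "joints": joint angles; "qvel": joint speeds; "tau": joint torques, N m; "tcp_pos": TCP position; "orientation": TCP orientation; "contact_force": force on the tool from outside, world axes, zero at the start; "moment": the same for the moment, N m; "grip_width": finger opening in m.
Only numpy, scipy, OpenCV 4.12 (cv2) and the standard library are available. Lean on these libraries where they do the work, as an engineer would, in place of code of your own. Each camera call takes 0.05 s, during which the arm holds its last target.

### The job

Turn the round soap display on the counter, by gently pushing one of its upright pegs round with the fingertips, until the pink soap in the red frame has come round to the front and the brass pointer of the foot points straight at it. Only push: do not grip the display, do not touch or lift the soap bars riding on it, do not spin it fast, and leave everything else on the counter where it stands. Let go and move clear at the end.

Things in the scene. Friction and masses are not known exactly. Their poses are not given: they have to be found in the camera images.
- display_base: Fixed dark wooden foot of the soap display, 190 mm across, under the turntable. Origin on the turning axis, at counter height; z up. The brass pointer (a thin bar ending in a diamond, tip 168 mm from the axis, at most 9 mm high) sticks out from under the turntable along this body's -x axis. Position and direction vary.
- platter (a joint): Angle of the turntable, rad: 0 at the start, growing counter-clockwise seen from above; turns either way, well over one turn. Plain bearing: about 0.1 N m of friction (about 1 N at a peg), so it stays where it is left.
- platter_top (a point): Middle of the turntable's top, on its axis, 30 mm above the counter. Light wooden disc 260 mm across, with three pockets (frames of 6 mm rails, about 2 mm clear all round a soap) centred 67 mm from the axis, 120 degrees apart, and three push pegs near the rim, half-way between the pockets. A small brass knob marks the middle.
- peg_1 (a point): Top of a dark wooden push peg standing on the turntable 118 mm from its axis: shaft 12 mm thick, round head 16 mm, top 74 mm above the counter (44 mm above the turntable). The three pegs are alike and 120 degrees apart; any may be pushed.
- peg_2 (a point): Top of a dark wooden push peg standing on the turntable 118 mm from its axis: shaft 12 mm thick, round head 16 mm, top 74 mm above the counter (44 mm above the turntable). The three pegs are alike and 120 degrees apart; any may be pushed.
- peg_3 (a point): Top of a dark wooden push peg standing on the turntable 118 mm from its axis: shaft 12 mm thick, round head 16 mm, top 74 mm above the counter (44 mm above the turntable). The three pegs are alike and 120 degrees apart; any may be pushed.
- pink_soap: Pink soap bar with a brown paper band round its middle, 53x78x28 mm, lying loose in its pocket of the turntable with its long side (its y axis) pointing at the turning axis. Origin: centre of its underside, 67 mm from the axis and 30 mm above the counter. This is the soap to bring to the pointer. The frame of its pocket is bright red; the other two are brown.
- cream_soap: Cream soap bar with a brown paper band round its middle, 53x78x28 mm, lying loose in its pocket of the turntable with its long side (its y axis) pointing at the turning axis. Origin: centre of its underside, 67 mm from the axis and 30 mm above the counter.
- green_soap: Green soap bar with a brown paper band round its middle, 53x78x28 mm, lying loose in its pocket of the turntable with its long side (its y axis) pointing at the turning axis. Origin: centre of its underside, 67 mm from the axis and 30 mm above the counter.
- call_bell: Silver counter bell, 70 mm across, 50 mm high; bystander. Origin: centre of underside.
- dropper_bottle: Small amber dropper bottle, 33 mm across, 102 mm high; bystander. Origin: centre of underside.
- wood_stamp: Wooden hand stamp, 32x45x62 mm; bystander. Origin: centre of underside.
- balm_tin: White round tin, 50 mm across, 21 mm high; bystander. Origin: centre of underside.
Mind the look-alikes: they are no part of the job. Leave any black, blue or turquoise look-alike of the pink_soap alone.

How it is judged:
By the outcome, as a careful person would: the job done as asked, in the order asked, and still so for the second after the job is handed in, with the robot touching nothing.
It also fails if it takes over 51 s, if anything falls off the work surface, if the arm or the gripper's body presses on something with over 40 N, if the wrist force passes 120 N, or if a joint passes its speed limit or range.

## Working session

There is one attempt and no reset: what is moved stays moved. The work goes in short steps, Python scripts to look and compute and a tool call to move; the robot and the scene stay as the last step left them, time stands still between calls to the robot, and variables do not carry over. Pictures are saved under pics/ and viewed, and the job is handed in when it is done.

Besides the shell and the picture viewer there is one more tool, called after "Request:" as name(argument=value, ...) on one line, values as JSON. jog_arm: Moves the arm, as the interface text tells. Its arguments: {"type":"object","properties":{"motion":{"type":"array","items":{"type":"array"}},"force":{"type":"number"}},"required":["motion"]}

```bash
mkdir -p pics; cat > h.py <<'E'
import numpy as np, cv2
from bench import r
from scipy.spatial.transform import Rotation as R
def grab(n):
    f=r.grab_frame(n); return f
def rot(f):
    o=np.array(f["orientation"]); return R.from_rotvec(o).as_matrix() if o.size==3 else o
def cloud(f):
    h,w=f["range_z"].shape
    u,v=np.meshgrid(np.arange(w),np.arange(h))
    K=np.array([[f["fx"],0,f["cx"]],[0,f["fy"],f["cy"]],[0,0,1.]])
    p=np.stack([u,v],-1).reshape(-1,1,2).astype(np.float64)
    q=p.reshape(-1,2).copy(); q=(q-[f["cx"],f["cy"]])/[f["fx"],f["fy"]]
    s=q.copy()
    for _ in range(30): s=q/(1+f["k1"]*(s**2).sum(1,keepdims=True))
    z=f["range_z"].reshape(-1,1)
    P=np.hstack([s*z,z])@rot(f).T+np.array(f["xyz"])
    P[z[:,0]==0]=np.nan
    return P.reshape(h,w,3)
def save(f,n): cv2.imwrite("pics/"+n,f["image"][:,:,::-1])
E
python3 - <<'E'
from h import *
for n in("scene","top"):
    f=grab(n); save(f,n+"0.png"); print(n,f["xyz"],f["orientation"],f["k1"],f["fx"])
    np.save(n+"0.npy",cloud(f))
print(r.get_obs(), r.tip_extent)
E
```

```text
scene [0.08399158 0.77789076 0.86508853] [-0.72723438  2.5288726  -1.18882735] -0.05733906293378511 400.35448758457716
top [ 0.52393926 -0.02392755  0.98177822] [-2.22200551  2.16171768 -0.05925601] -0.0050190652405011135 379.48067203946016
{'clock': 0.1, 'joints': array([ 1.23391766,  0.47768614,  0.02235845,  1.5563547 , -0.01152307,
        1.10931615, -0.08309783]), 'qvel': array([-0.00019862, -0.00232007, -0.00065751, -0.00281495,  0.00056333,
        0.0007323 ,  0.00158494]), 'tau': array([ 3.27369176e-03, -5.97758102e+01,  1.61342606e+00, -2.81954670e+01,
        1.28585685e-02,  5.05365766e-03, -1.85946158e-05]), 'tcp_pos': array([ 0.15295426, -0.65691946,  0.24944331]), 'orientation': array([-0.24161993,  2.10208815, -2.09868378]), 'contact_force': array([ 0.02089187, -0.63859828,  0.47161468]), 'moment': array([-0.02441392,  0.02017849,  0.05185474]), 'grip_width': 0.08571662231104155} 0.019
```

View pics/top0.png

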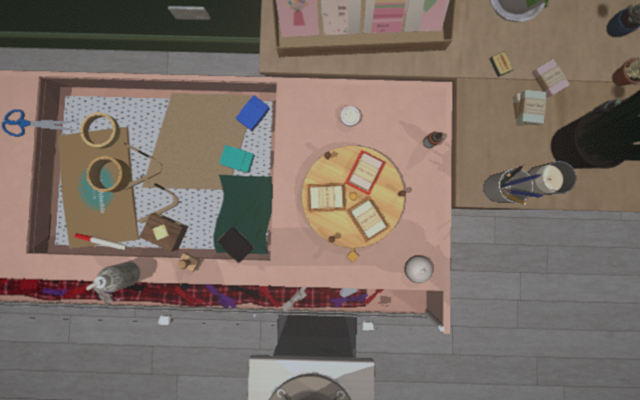

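View pics/scene0.png

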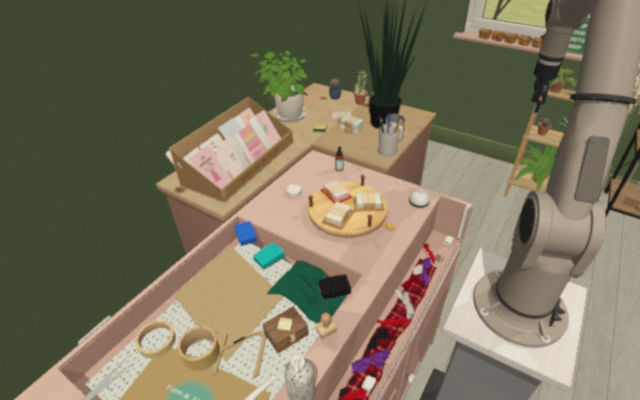

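```bash
python3 - <<'E'
from h import *
im=cv2.imread("pics/top0.png")[100:290,270:460]
cv2.imwrite("pics/top0c.png",cv2.resize(im,None,fx=3.1,fy=3.1,interpolation=cv2.INTER_CUBIC))
P=np.load("top0.npy")
for n,(u,v) in dict(knob=(353,196),p1=(327,155),p2=(402,193),p3=(332,238),ptr=(352,255),red=(367,171),left=(326,197),low=(368,217),bottle=(434,139),tin=(350,116),bell=(419,268),stamp=(188,262)).items():
    print(n,np.round(P[v-2:v+3,u-2:u+3].reshape(-1,3)[:, :].mean(0),3),np.round(P[v-2:v+3,u-2:u+3,2].max(),3))
E
```

```text
knob [ 0.565 -0.092  0.037] 0.04
p1 [ 0.661 -0.025  0.071] 0.076
p2 [ 0.574 -0.207  0.071] 0.076
p3 [ 0.462 -0.042  0.066] 0.075
ptr [ 0.416 -0.095  0.008] 0.011
red [ 0.626 -0.124  0.057] 0.061
left [ 0.56  -0.025  0.057] 0.062
low [ 0.514 -0.128  0.056] 0.06
bottle [ 0.707 -0.282  0.072] 0.082
tin [ 0.771 -0.081  0.019] 0.023
bell [ 0.392 -0.259  0.038] 0.048
stamp [0.391 0.312 0.036] 0.056
```

View pics/top0c.png

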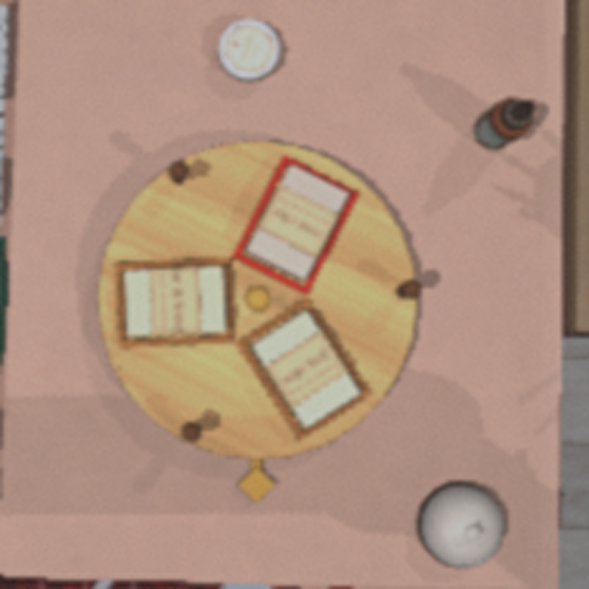

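```bash
cat >> h.py <<'E'
def plane(f,uv,z):
    uv=np.atleast_2d(np.array(uv,float)); q=(uv-[f["cx"],f["cy"]])/[f["fx"],f["fy"]]; s=q.copy()
    for _ in range(30): s=q/(1+f["k1"]*(s**2).sum(1,keepdims=True))
    d=np.hstack([s,np.ones((len(s),1))])@rot(f).T; c=np.array(f["xyz"])
    return c+d*((z-c[2])/d[:,2])[:,None]
def measure(f):
    P=cloud(f); im=f["image"]; hsv=cv2.cvtColor(im,cv2.COLOR_RGB2HSV).astype(int)
    near=np.hypot(P[...,0]-.565,P[...,1]+.092)<.2
    H,S,V=hsv[...,0],hsv[...,1],hsv[...,2]
    red=near&((H<6)|(H>172))&(S>150)&(V>90)&(P[...,2]>.02)
    # disc: circle from yellow wood pixels
    disc=(near&(H>10)&(H<26)&(S>75)&(V>120)&(P[...,2]>.02)).astype(np.uint8)
    n,lab,st,ce=cv2.connectedComponentsWithStats(disc); k=1+np.argmax(st[1:,4])
    c=max(cv2.findContours((lab==k).astype(np.uint8),cv2.RETR_EXTERNAL,cv2.CHAIN_APPROX_NONE)[0],key=len)[:,0]
    hull=cv2.convexHull(c)[:,0]
    e=plane(f,hull,.03)[:,:2]
    from scipy.optimize import least_squares
    s=least_squares(lambda p:np.hypot(*(e-p[:2]).T)-p[2],[.565,-.092,.13],loss="soft_l1",f_scale=.002).x
    print("disc",s.round(4))
    v,u=np.nonzero(red); 
    box=cv2.minAreaRect(plane(f,np.c_[u,v],.036)[:,:2].astype(np.float32)*1000); print("red n",len(u),box)
    dark=near&(V<105)&(P[...,2]>.06)
    n,lab,st,ce=cv2.connectedComponentsWithStats(dark.astype(np.uint8))
    for k in range(1,n):
        if st[k,4]>8: print("dark",st[k,4],ce[k].round(1),plane(f,ce[k],.07)[0].round(4))
    hi=near&(P[...,2]>.066)
    n,lab,st,ce=cv2.connectedComponentsWithStats(hi.astype(np.uint8))
    for k in range(1,n):
        if st[k,4]>8: print("hi",st[k,4],ce[k].round(1),plane(f,ce[k],.074)[0].round(4))
    br=near&(H>12)&(H<26)&(S>110)&(P[...,2]<.02)&(np.hypot(P[...,0]-s[0],P[...,1]-s[1])>.138)
    n,lab,st,ce=cv2.connectedComponentsWithStats(br.astype(np.uint8))
    for k in range(1,n):
        if st[k,4]>8: print("brass",st[k],ce[k].round(1),plane(f,ce[k],.008)[0].round(4))
    return s
E
python3 - <<'E'
from h import *
f=grab("top"); measure(f)
print(R.from_rotvec(r.get_obs()["orientation"]).as_matrix().round(3))
E
```

```text
disc [ 0.5655 -0.0909  0.1287]
red n 158 ((625.820556640625, -120.10723114013672), (66.0664291381836, 91.23928833007812), 64.77030944824219)
dark 19 [327.4 154.7] [ 0.6619 -0.0256  0.07  ]
dark 24 [401.9 193. ] [ 0.5739 -0.2073  0.07  ]
dark 17 [331.8 238.7] [ 0.4601 -0.0415  0.07  ]
hi 32 [327.  154.3] [ 0.6621 -0.0246  0.074 ]
hi 33 [402.2 192.8] [ 0.5743 -0.2072  0.074 ]
hi 34 [331.2 238.9] [ 0.4598 -0.0401  0.074 ]
brass [347 251  11  11  73] [352.1 255.6] [ 0.4145 -0.0954  0.008 ]
[[-0.974 -0.     0.227]
 [-0.227  0.001 -0.974]
 [ 0.    -1.    -0.001]]
```

Request:
jog_arm(motion=[[0,[-0.015,0,-0.013],[0,0,0]],[0,[-0.03,0,-0.025],[0,0,0]],[0,[-0.03,0,-0.025],[0,0,0]],[0,[-0.03,0,-0.025],[0,0,0]],[0,[-0.03,0,-0.025],[0,0,0]],[0,[-0.03,0,-0.025],[0,0,0]],[0,[-0.03,0,-0.025],[0,0,0]],[0,[-0.03,0,-0.025],[0,0,0]],[0,[-0.03,0,-0.025],[0,0,0]],[0,[-0.03,0,-0.025],[0,0,0]]])

```text
clock: 0.98
tcp_pos: [0.3773, -0.3592, 0.2503]
orientation: [-0.241, 2.1, -2.1]
contact_force: [0.2, -0.7, -0.2]
grip_width: -0.0001
```

Request:
jog_arm(motion=[[0,[-0.03,0,-0.025],[0,0,0]],[0,[-0.03,0,-0.025],[0,0,0]],[0,[-0.03,0,-0.025],[0,0,0]],[0,[-0.03,0,-0.025],[0,0,0]],[0,[-0.03,0,-0.025],[0,0,0]],[0,[-0.03,0,-0.025],[0,0,0]],[0,[-0.03,0,-0.025],[0,0,0]],[0,[-0.03,0,-0.025],[0,0,0]],[0,[-0.03,0,-0.025],[0,0,0]],[0,[-0.03,0,-0.025],[0,0,0]]])

```text
clock: 1.82
tcp_pos: [0.6129, -0.0479, 0.2501]
orientation: [-0.242, 2.1, -2.101]
contact_force: [0.6, -0.9, -0.1]
grip_width: -0.0001
```

Request:
jog_arm(motion=[[0,[0,0,0],[0,-7,0]],[0,[0,0,0],[0,-7,0]],[0,[0,0,0],[0,-7,0]],[0,[0,0,0],[0,-7,0]],[0,[0,0,0],[0,-7,0]],[0,[0,0,0],[0,-7,0]],[0,[0,0,0],[0,-7,0]],[0,[0,0,0],[0,-7,0]],[0,[0,0,0],[0,-7,0]],[0,[0,0,0],[0,-7,0]]])

```text
clock: 2.65
tcp_pos: [0.612, -0.0496, 0.25]
orientation: [-1.153, 1.293, -1.293]
contact_force: [0.3, -0.8, 0.7]
grip_width: 0.0001
```

Request:
jog_arm(motion=[[0,[0,0,0],[0,-7,0]],[0,[0,0,0],[0,-7,0]],[0,[0,0,0],[0,-7,0]],[0,[0,0,0],[0,-7,0]],[0,[0,0,0],[0,-7,0]],[0,[0,0,0],[0,-7,0]],[0,[0,0,0],[0,-7,0]],[0,[0,0,0],[0,-7,0]],[0,[0,0,0],[0,0,0]]])

```text
clock: 3.4
tcp_pos: [0.612, -0.0497, 0.2498]
orientation: [-1.498, 0.556, -0.555]
contact_force: [0.1, 0.2, -0.7]
grip_width: 0.0003
```

```bash
cat >> h.py <<'E'
def state():
    o=r.get_obs(); M=R.from_rotvec(o["orientation"]).as_matrix(); print("t",round(o["clock"],2),"tcp",o["tcp_pos"].round(4),"yawz",round(np.degrees(np.arctan2(M[1,2],M[0,2])),2),"ydown",M[:,1].round(3),"q",o["joints"].round(2),"F",o["contact_force"].round(2),"M",o["moment"].round(2),"w",round(o["grip_width"],4))
    return o,M
def goto(p,yaw):
    o,M=state(); print("shift",(M.T@(np.array(p)-o["tcp_pos"])).round(4)); 
    d=np.degrees(np.arctan2(M[1,2],M[0,2]))-yaw; print("turn y",round(d,2))
E
python3 - <<'E'
from h import *
goto([.642,.0004,.25],50)
E
```

```text
t 3.4 tcp [ 0.612  -0.0497  0.2498] yawz 49.33 ydown [-0.001  0.    -1.   ] q [ 0.54  0.48 -0.76  1.67  0.36  1.14  0.54] F [ 0.07  0.19 -0.67] M [-0.05  0.   -0.07] w 0.0003
shift [-0.0099 -0.0002  0.0576]
turn y -0.67
```

Request:
jog_arm(motion=[[0,[-0.006,0,0.028],[0,-0.5,0]],[0,[-0.006,0,0.029],[0,-0.2,0]],[0,[0,0.03,0],[0,0,0]],[0,[0,0.03,0],[0,0,0]],[0,[0,0.03,0],[0,0,0]],[0,[0,0.03,0],[0,0,0]],[0,[0,0.025,0],[0,0,0]],[0,[0,0.02,0],[0,0,0]],[0,[0,0,0],[0,0,0]]])

```text
clock: 4.15
tcp_pos: [0.6371, 0.0008, 0.0806]
orientation: [-1.503, 0.557, -0.546]
contact_force: [-0.2, 0.2, -1.2]
grip_width: 0.0002
```

```bash
python3 - <<'E'
from h import *
goto([.642,.0004,.064],50)
f=grab("top"); save(f,"top1.png")
im=f["image"][100:290,270:460,::-1]
cv2.imwrite("pics/top1c.png",cv2.resize(im,None,fx=3.1,fy=3.1,interpolation=cv2.INTER_CUBIC))
f=grab("wrist");save(f,"wrist1.png")
f=grab("scene")
im=f["image"][140:260,280:440,::-1]
cv2.imwrite("pics/scene1c.png",cv2.resize(im,None,fx=4,fy=4,interpolation=cv2.INTER_CUBIC))
E
```

```text
t 4.15 tcp [0.6371 0.0008 0.0806] yawz 49.61 ydown [-0.008 -0.001 -1.   ] q [ 0.37  0.71 -0.66  1.74  0.54  0.9   0.34] F [-0.21  0.16 -1.24] M [-0.01  0.01 -0.05] w 0.0002
shift [0.0041 0.0166 0.0029]
turn y -0.39
```

View pics/scene1c.png

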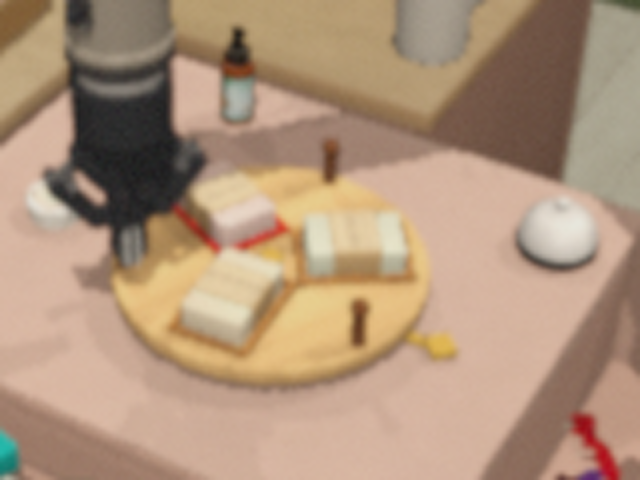

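View pics/wrist1.png

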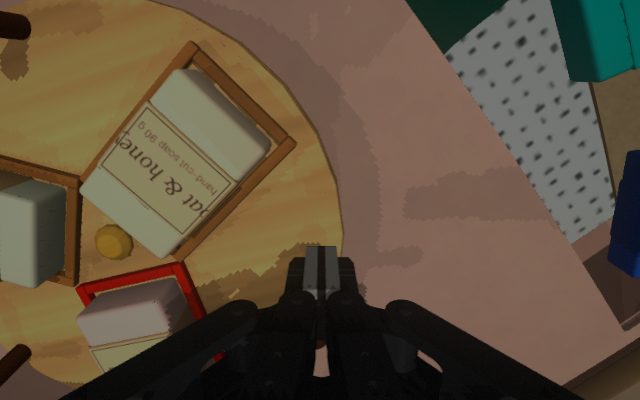

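Request:
jog_arm(motion=[[0,[0,0.01,0.002],[0,-2.4,0]],[0,[0,0.004,0],[0,0,0]],[0,[0,0,0],[0,0,0]],[0,[0.002,0,0],[0,1,0]],[0,[0.002,0,0],[0,1,0]],[0,[0.002,0,0],[0,1,0]],[0,[0,0,0],[0,0,0]]])

```text
clock: 4.88
tcp_pos: [0.6469, -0.0012, 0.0719]
orientation: [-1.498, 0.558, -0.56]
contact_force: [-0.2, -0.7, -0.8]
grip_width: -0.0003
```

```bash
cat >> h.py <<'E'
def orb():
    o,M=state(); d=o["tcp_pos"][:2]-[.5655,-.0908]; print("theta",np.degrees(np.arctan2(d[1],d[0])).round(2),"r",np.hypot(*d).round(4))
E
python3 -c "
from h import *
orb()"
```

```text
t 4.88 tcp [ 0.6469 -0.0012  0.0719] yawz 49.06 ydown [ 0.001 -0.    -1.   ] q [ 0.36  0.73 -0.65  1.72  0.55  0.88  0.33] F [-0.23 -0.72 -0.82] M [-0.    0.01  0.  ] w -0.0003
theta 47.74 r 0.1211
```

Request:
jog_arm(motion=[[0,[0,0.005,-0.0025],[0,0.7,0]],[0,[0.001,0.002,0],[0,0.5,0]],[0,[0.002,0,0],[0,1,0]],[0,[0.002,0,0],[0,1,0]],[0,[0.002,0,0],[0,1,0]],[0,[0.002,0,0],[0,1,0]],[0,[0.002,0,0],[0,1,0]],[0,[0.002,0,0],[0,1,0]]])

```text
clock: 5.55
tcp_pos: [0.654, -0.0115, 0.0644]
orientation: [-1.469, 0.656, -0.655]
contact_force: [-0.9, 1.5, 0.8]
grip_width: 0.0001
```

```bash
python3 -c "
from h import *
orb()"
```

```text
t 5.55 tcp [ 0.654  -0.0115  0.0644] yawz 41.91 ydown [-0.  0. -1.] q [ 0.35  0.74 -0.61  1.71  0.53  0.87  0.24] F [-0.92  1.52  0.81] M [0.04 0.05 0.03] w 0.0001
theta 41.86 r 0.1188
```

Request:
jog_arm(motion=[[0,[0.0037,0,-6e-05],[0,1.8,0]],[0,[0.0037,0,-6e-05],[0,1.8,0]],[0,[0.0037,0,-6e-05],[0,1.8,0]],[0,[0.0037,0,-6e-05],[0,1.8,0]],[0,[0.0037,0,-6e-05],[0,1.8,0]],[0,[0.0037,0,-6e-05],[0,1.8,0]],[0,[0.0037,0,-6e-05],[0,1.8,0]],[0,[0.0037,0,-6e-05],[0,1.8,0]],[0,[0.0037,0,-6e-05],[0,1.8,0]],[0,[0.0037,0,-6e-05],[0,1.8,0]]])

```text
clock: 6.38
tcp_pos: [0.6741, -0.0429, 0.0643]
orientation: [-1.378, 0.898, -0.898]
contact_force: [0.8, 0.5, 0.8]
grip_width: -0.0002
```

```bash
python3 -c "
from h import *
orb()
f=grab('top')
im=f['image'][100:290,270:460,::-1]
cv2.imwrite('pics/top2c.png',cv2.resize(im,None,fx=3.1,fy=3.1,interpolation=cv2.INTER_CUBIC))
measure(f)
"
```

```text
t 6.38 tcp [ 0.6741 -0.0429  0.0643] yawz 23.83 ydown [ 0. -0. -1.] q [ 0.34  0.74 -0.54  1.65  0.47  0.88  0.03] F [0.82 0.48 0.84] M [ 0.17 -0.03  0.02] w -0.0002
theta 23.82 r 0.1187
disc [ 0.5644 -0.0891  0.1268]
red n 0 ((0.0, 0.0), (0.0, 0.0), 0.0)
dark 42 [351.3  97.4] [ 0.8042 -0.0801  0.07  ]
dark 14 [321.5 113.1] [ 0.7633 -0.0084  0.07  ]
dark 7734 [433.5 311.5] [ 0.2956 -0.2866  0.07  ]
dark 9 [319.6 228.4] [ 0.4837 -0.0116  0.07  ]
hi 26898 [413.3 262.3] [ 0.4101 -0.2361  0.074 ]
hi 30 [318.5 229.4] [ 0.4816 -0.0091  0.074 ]
brass [347 251  11  11  72] [352.  255.5] [ 0.4146 -0.0954  0.008 ]
```

View pics/top2c.png

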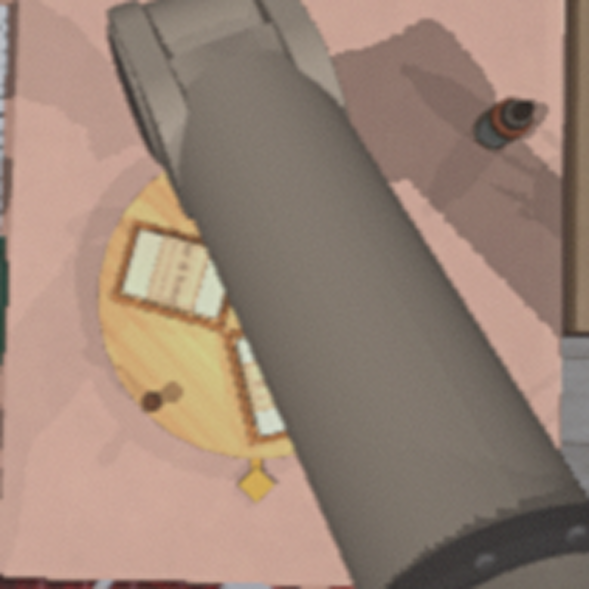

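Request:
jog_arm(motion=[[0,[0.0037,0,-6e-05],[0,1.8,0]],[0,[0.0037,0,-6e-05],[0,1.8,0]],[0,[0.0037,0,-6e-05],[0,1.8,0]],[0,[0.0037,0,-6e-05],[0,1.8,0]],[0,[0.0037,0,-6e-05],[0,1.8,0]],[0,[0.0037,0,-6e-05],[0,1.8,0]],[0,[0.0037,0,-6e-05],[0,1.8,0]],[0,[0.0037,0,-6e-05],[0,1.8,0]],[0,[0.0037,0,-6e-05],[0,1.8,0]],[0,[0.0037,0,-6e-05],[0,1.8,0]]])

```text
clock: 7.27
tcp_pos: [0.6835, -0.0785, 0.0643]
orientation: [-1.255, 1.134, -1.134]
contact_force: [0.9, 1.0, -0.3]
grip_width: 0.0
```

Request:
jog_arm(motion=[[0,[0.0037,0,-6e-05],[0,1.8,0]],[0,[0.0037,0,-6e-05],[0,1.8,0]],[0,[0.0037,0,-6e-05],[0,1.8,0]],[0,[0.0037,0,-6e-05],[0,1.8,0]],[0,[0.0037,0,-6e-05],[0,1.8,0]],[0,[0.0037,0,-6e-05],[0,1.8,0]],[0,[0.0037,0,-6e-05],[0,1.8,0]],[0,[0.0037,0,-6e-05],[0,1.8,0]],[0,[0.0037,0,-6e-05],[0,1.8,0]],[0,[0.0037,0,-6e-05],[0,1.8,0]]])

```text
clock: 8.1
tcp_pos: [0.6814, -0.1153, 0.0643]
orientation: [-1.101, 1.364, -1.364]
contact_force: [0.1, 1.2, -0.0]
grip_width: -0.0003
```

```bash
python3 -c "
from h import *
orb()
f=grab('top')
save(f,'top3.png')
"
```

```text
t 8.1 tcp [ 0.6814 -0.1153  0.0643] yawz -12.17 ydown [ 0. -0. -1.] q [ 0.34  0.73 -0.39  1.62  0.34  0.86 -0.4 ] F [ 0.13  1.22 -0.02] M [ 0.15 -0.16  0.01] w -0.0003
theta -11.93 r 0.1185
```

View pics/top3.png

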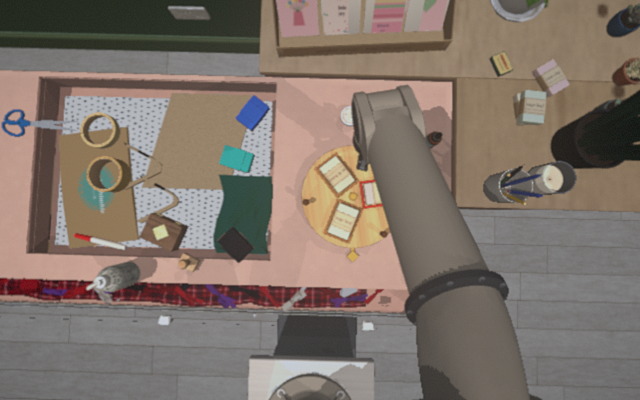

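Request:
jog_arm(motion=[[0,[0.0037,0,-6e-05],[0,1.8,0]],[0,[0.0037,0,-6e-05],[0,1.8,0]],[0,[0.0037,0,-6e-05],[0,1.8,0]],[0,[0.0037,0,-6e-05],[0,1.8,0]],[0,[0.0037,0,-6e-05],[0,1.8,0]],[0,[0.0037,0,-6e-05],[0,1.8,0]],[0,[0.0037,0,-6e-05],[0,1.8,0]],[0,[0.0037,0,-6e-05],[0,1.8,0]],[0,[0.0037,0,-6e-05],[0,1.8,0]],[0,[0.0037,0,-6e-05],[0,1.8,0]]])

```text
clock: 8.98
tcp_pos: [0.6681, -0.1497, 0.0643]
orientation: [-0.912, 1.586, -1.586]
contact_force: [1.0, 0.5, -0.4]
grip_width: 0.0001
```

Request:
jog_arm(motion=[[0,[0.0037,0,-6e-05],[0,1.8,0]],[0,[0.0037,0,-6e-05],[0,1.8,0]],[0,[0.0037,0,-6e-05],[0,1.8,0]],[0,[0.0037,0,-6e-05],[0,1.8,0]],[0,[0.0037,0,-6e-05],[0,1.8,0]],[0,[0.0037,0,-6e-05],[0,1.8,0]],[0,[0.0037,0,-6e-05],[0,1.8,0]],[0,[0.0037,0,-6e-05],[0,1.8,0]],[0,[0.0037,0,-6e-05],[0,1.8,0]],[0,[0.0037,0,-6e-05],[0,1.8,0]]])

```text
clock: 9.82
tcp_pos: [0.6448, -0.1782, 0.0643]
orientation: [-0.686, 1.796, -1.796]
contact_force: [-0.2, 0.3, -0.8]
grip_width: -0.0001
```

```bash
python3 -c "
from h import *
orb()
f=grab('top')
save(f,'top4.png')
"
```

```text
t 9.82 tcp [ 0.6448 -0.1782  0.0643] yawz -48.17 ydown [ 0. -0. -1.] q [ 0.34  0.68 -0.24  1.69  0.21  0.8  -0.83] F [-0.18  0.29 -0.77] M [ 0.01 -0.14 -0.02] w -0.0001
theta -47.79 r 0.1181
```

View pics/top4.png

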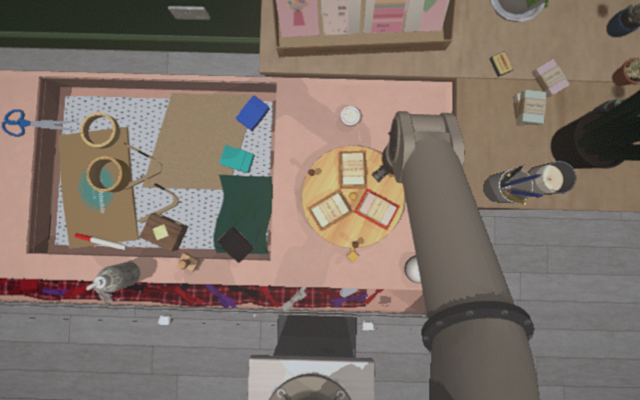

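Request:
jog_arm(motion=[[0,[0.0037,0,-5e-05],[0,1.8,0]],[0,[0.0037,0,-5e-05],[0,1.8,0]],[0,[0.0037,0,-5e-05],[0,1.8,0]],[0,[0.0037,0,-5e-05],[0,1.8,0]],[0,[0.0037,0,-5e-05],[0,1.8,0]],[0,[0.0037,0,-5e-05],[0,1.8,0]],[0,[0.0037,0,-5e-05],[0,1.8,0]],[0,[0.0037,0,-5e-05],[0,1.8,0]],[0,[0.0037,0,-5e-05],[0,1.8,0]],[0,[0.0037,0,-5e-05],[0,1.8,0]]])

```text
clock: 10.7
tcp_pos: [0.6138, -0.1982, 0.0643]
orientation: [-0.42, 1.992, -1.992]
contact_force: [0.9, 0.4, 0.4]
grip_width: 0.0
```

Request:
jog_arm(motion=[[0,[0.0037,0,-5e-05],[0,1.8,0]],[0,[0.0037,0,-5e-05],[0,1.8,0]],[0,[0.0037,0,-5e-05],[0,1.8,0]],[0,[0.0037,0,-5e-05],[0,1.8,0]],[0,[0.0037,0,-5e-05],[0,1.8,0]],[0,[0.0037,0,-5e-05],[0,1.8,0]],[0,[0.0037,0,-5e-05],[0,1.8,0]],[0,[0.0037,0,-5e-05],[0,1.8,0]],[0,[0.0037,0,-5e-05],[0,1.8,0]],[0,[0.0037,0,-5e-05],[0,1.8,0]]])

```text
clock: 11.53
tcp_pos: [0.5783, -0.2078, 0.0643]
orientation: [-0.11, 2.169, -2.169]
contact_force: [1.4, 1.8, -0.4]
grip_width: 0.0001
```

```bash
python3 -c "
from h import *
orb()
f=grab('top')
save(f,'top5.png')
"
```

```text
t 11.53 tcp [ 0.5783 -0.2078  0.0643] yawz -84.17 ydown [ 0. -0. -1.] q [ 0.31  0.6  -0.08  1.83  0.07  0.71 -1.29] F [ 1.37  1.84 -0.4 ] M [ 0.14 -0.17  0.03] w 0.0001
theta -83.74 r 0.1177
```

View pics/top5.png

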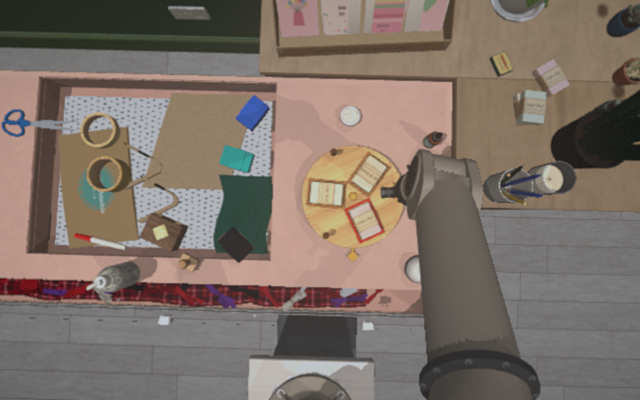

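Request:
jog_arm(motion=[[0,[0.0037,0,-3e-05],[0,1.8,0]],[0,[0.0037,0,-3e-05],[0,1.8,0]],[0,[0.0037,0,-3e-05],[0,1.8,0]],[0,[0.0037,0,-3e-05],[0,1.8,0]],[0,[0.0037,0,-3e-05],[0,1.8,0]],[0,[0.0037,0,-3e-05],[0,1.8,0]],[0,[0.0037,0,-3e-05],[0,1.8,0]],[0,[0.0037,0,-3e-05],[0,1.8,0]],[0,[0.0037,0,-3e-05],[0,1.8,0]],[0,[0.0037,0,-3e-05],[0,1.8,0]]])

```text
clock: 12.42
tcp_pos: [0.5415, -0.2059, 0.0643]
orientation: [-0.225, -2.109, 2.109]
contact_force: [1.1, 0.4, -0.2]
grip_width: 0.0002
```

Request:
jog_arm(motion=[[0,[0.0025,0,0],[0,1.2,0]],[0,[0.0016,0,0],[0,0.8,0]],[0,[0.0008,0,0],[0,0.4,0]],[0,[0,0,0],[0,0,0]],[0,[0,0,0],[0,0,0]]])

```text
clock: 12.83
tcp_pos: [0.5369, -0.2051, 0.0642]
orientation: [-0.263, -2.087, 2.088]
contact_force: [-0.3, -0.0, 0.2]
grip_width: -0.0001
```

```bash
python3 -c "
from h import *
orb()
f=grab('top')
save(f,'top6.png')
im=f['image'][100:290,270:460,::-1]
cv2.imwrite('pics/top6c.png',cv2.resize(im,None,fx=3.1,fy=3.1,interpolation=cv2.INTER_CUBIC))
measure(f)
"
```

```text
t 12.83 tcp [ 0.5369 -0.2051  0.0642] yawz -104.38 ydown [-0. -0. -1.] q [ 0.25  0.55  0.    1.94 -0.    0.65 -1.56] F [-0.32 -0.02  0.23] M [-0.   -0.    0.02] w -0.0001
theta -104.07 r 0.1178
disc [ 0.5654 -0.0907  0.1286]
red n 173 ((499.1094970703125, -98.33130645751953), (91.44768524169922, 66.53230285644531), 5.043323516845703)
dark 15432 [448.1 301.4] [ 0.32   -0.3208  0.07  ]
hi 31 [349.8 146.8] [ 0.6819 -0.0791  0.074 ]
hi 17178 [447.5 291.6] [ 0.3437 -0.3179  0.074 ]
hi 32 [312.8 222.7] [0.497  0.0048 0.074 ]
brass [347 251  11  11  71] [352.  255.5] [ 0.4146 -0.0953  0.008 ]
```

View pics/top6c.png

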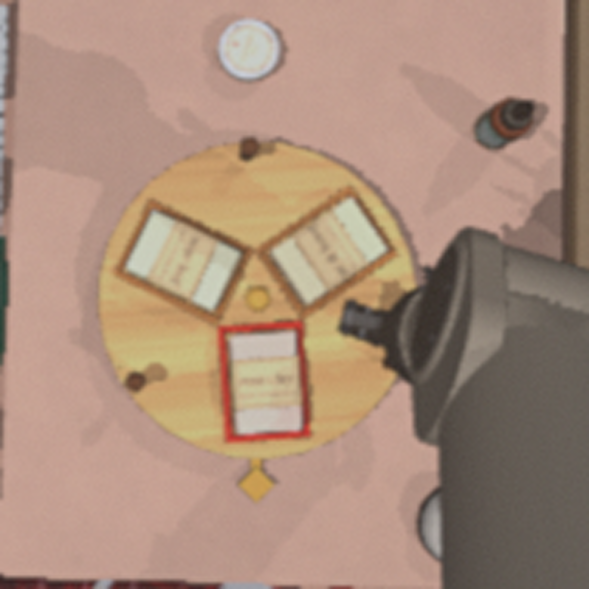

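Request:
jog_arm(motion=[[0,[0.001,0,0],[0,0.5,0]],[0,[0.001,0,0],[0,0.5,0]],[0,[0.001,0,0],[0,0.5,0]],[0,[0.001,0,0],[0,0.5,0]],[0,[0.001,0,0],[0,0.5,0]],[0,[0.001,0,0],[0,0.5,0]],[0,[0.001,0,0],[0,0.5,0]],[0,[0.001,0,0],[0,0.5,0]],[0,[0,0,0],[0,0,0]],[0,[0,0,0],[0,0,0]]])

```text
clock: 13.72
tcp_pos: [0.5291, -0.2026, 0.0643]
orientation: [-0.331, -2.048, 2.048]
contact_force: [-1.2, 0.7, 0.1]
grip_width: 0.0002
```

```bash
cat >> h.py <<'E'
def ang(f):
    P=cloud(f); hi=(np.hypot(P[...,0]-.5655,P[...,1]+.0908)<.135)&(P[...,2]>.066)
    n,lab,st,ce=cv2.connectedComponentsWithStats(hi.astype(np.uint8))
    for k in range(1,n):
        if 15<st[k,4]<60:
            d=plane(f,ce[k],.074)[0,:2]-[.5655,-.0908]; print("peg",st[k,4],np.degrees(np.arctan2(d[1],d[0])).round(2),np.hypot(*d).round(4))
E
python3 -c "
from h import *
orb()
f=grab('top')
ang(f);measure(f)
"
```

```text
t 13.72 tcp [ 0.5291 -0.2026  0.0643] yawz -108.39 ydown [-0.  0. -1.] q [ 0.24  0.54  0.02  1.96 -0.02  0.64 -1.62] F [-1.21  0.67  0.05] M [0.04 0.01 0.01] w 0.0002
theta -108.01 r 0.1176
peg 31 1.84 0.1171
peg 33 121.77 0.1172
disc [ 0.5654 -0.0908  0.1286]
red n 202 ((498.07489013671875, -93.90818786621094), (89.28331756591797, 64.75780487060547), 1.4505796432495117)
dark 14979 [444.9 302.6] [ 0.317  -0.3134  0.07  ]
dark 9 [311.9 218.9] [0.506  0.0074 0.07  ]
hi 31 [353.1 146.6] [ 0.6826 -0.087   0.074 ]
hi 16629 [444.6 293.2] [ 0.3397 -0.311   0.074 ]
hi 33 [311.2 219.8] [0.5038 0.0088 0.074 ]
brass [347 251  11  11  72] [352.  255.5] [ 0.4146 -0.0954  0.008 ]
```

Request:
jog_arm(motion=[[0,[-0.004,0,0],[0,0,0]],[0,[-0.008,0,0],[0,0,0]],[0,[-0.006,0,0],[0,0,0]],[0,[0,-0.02,0],[0,0,0]],[0,[0,-0.03,0],[0,0,0]],[0,[0,-0.035,0],[0,0,0]],[0,[0,-0.035,0],[0,0,0]],[0,[0,-0.035,0],[0,0,0]],[0,[0,-0.03,0],[0,0,0]],[0,[0,0,0],[0,0,0]]])

```text
clock: 14.6
tcp_pos: [0.5504, -0.2098, 0.2565]
orientation: [-0.345, -2.051, 2.054]
contact_force: [0.7, 0.2, 0.1]
grip_width: 0.0
```

Request:
jog_arm(motion=[[0,[0,0,0.03],[0,0,0]],[0,[0,0,0.035],[0,0,0]],[0,[0,0,0.035],[0,0,0]],[0,[0,0,0.035],[0,0,0]],[0,[0,0,0.03],[0,0,0]],[0,[0,0,0.02],[0,0,0]],[0,[0,0,0],[0,0,0]],[0,[0,0,0],[0,0,0]]])

```text
clock: 15.27
tcp_pos: [0.4876, -0.3856, 0.249]
orientation: [-0.334, -2.046, 2.046]
contact_force: [0.9, -0.2, 0.2]
grip_width: 0.0
```

```bash
python3 -c "
from h import *
state()
f=grab('top')
ang(f);measure(f)
save(f,'top7.png')
im=f['image'][100:290,270:460,::-1]
cv2.imwrite('pics/top7c.png',cv2.resize(im,None,fx=3.1,fy=3.1,interpolation=cv2.INTER_CUBIC))
f=grab('scene');save(f,'scene7.png')
P=cloud(f);ang(f);hsv=cv2.cvtColor(f['image'],cv2.COLOR_RGB2HSV).astype(int)
d=P-[.5655,-.0908,0]
rr=np.hypot(d[...,0],d[...,1])
m=(hsv[...,1]>150)&(hsv[...,0]>12)&(hsv[...,0]<28)&(rr>.136)&(rr<.18)&(P[...,2]<.02)
v,u=np.nonzero(m);q=plane(f,np.c_[u,v],.008)[:,:2].mean(0)-[.5655,-.0908];print('scene ptr',len(u),q,np.degrees(np.arctan2(q[1],q[0])))
"
```

```text
t 15.27 tcp [ 0.4876 -0.3856  0.249 ] yawz -108.56 ydown [-0. -0. -1.] q [ 0.48  0.39  0.11  1.7  -0.05  1.06 -1.28] F [ 0.93 -0.25  0.24] M [ 0.06 -0.01  0.02] w 0.0
peg 32 1.81 0.1171
peg 32 121.81 0.1173
peg 31 -118.39 0.1171
disc [ 0.5654 -0.0908  0.1287]
red n 195 ((498.07489013671875, -93.90818786621094), (89.28331756591797, 64.75780487060547), 1.4505796432495117)
dark 25 [353.5 147.3] [ 0.6816 -0.0883  0.07  ]
dark 20 [395.7 219.6] [ 0.5098 -0.1934  0.07  ]
dark 16 [311.8 219.4] [0.5047 0.0075 0.07  ]
hi 32 [353.2 146.6] [ 0.6825 -0.0871  0.074 ]
hi 32 [311.2 219.9] [0.5037 0.0089 0.074 ]
hi 31 [396.2 219.6] [ 0.5098 -0.1938  0.074 ]
brass [347 251  11  11  70] [352.2 255.5] [ 0.4146 -0.0957  0.008 ]
peg 17 -120.0 0.1151
peg 18 121.46 0.122
scene ptr 23 [-0.15092741 -0.00055734] -179.78842152782954
```

View pics/top7c.png

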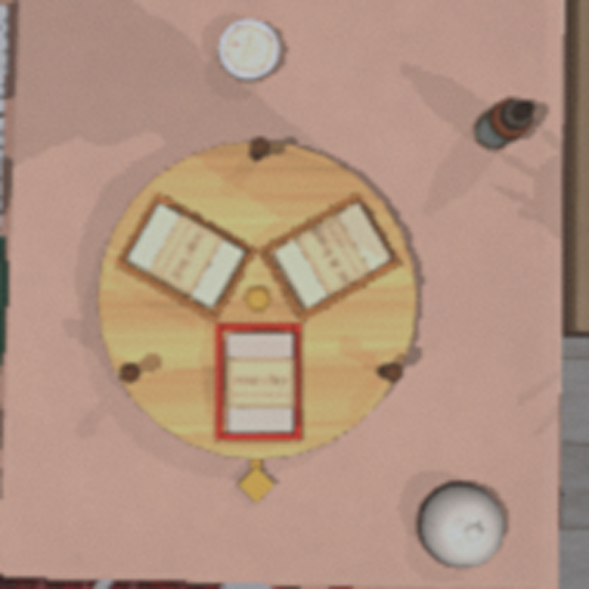

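View pics/scene7.png

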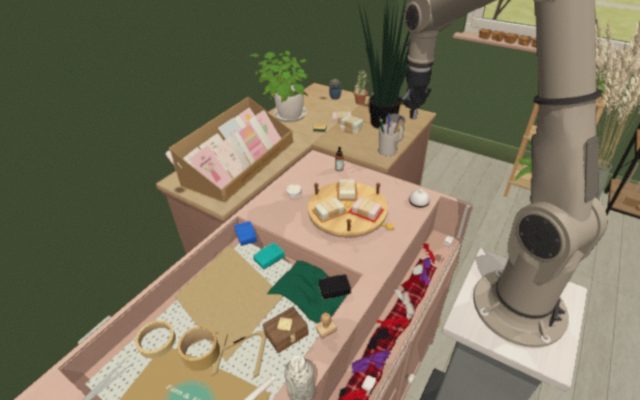

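```bash
python3 -c "
from h import *
r.hand_in()"
```

```text
the job is handed in; nothing more can be done
```

The pink soap in the red frame now sits at the front with the brass pointer aimed straight at it. I handed the job in at about 15 s of the 51 s allowed.

**What I did:** I pushed one peg clockwise about 152.6° with the closed fingertips. The speed was about 0.38 rad/s at most, with slower steps at the end. Logged contact forces stayed within about 2.5 N. I then backed off the peg, lifted and moved clear.

**Last checks, with the arm clear:**
- **Alignment (top camera):** the pegs put the red pocket at −178.2° and the pointer is at about −178.2°. The red frame's own outline gave −177.4° for its centre and −178.5° for its long axis, so agreement is within about 1°.
- **Scene camera:** it put the pointer at −179.8°, about 1.5° off the top view. Its peg angles disagreed with the top view by up to 1.6° as well, which fits its coarser view and the 2 mm calibration, so I relied on the top camera.
- **Everything else:** the soaps are still in their pockets, and the bell, bottle, tin and stamp look unmoved. I checked these by eye in the final pictures, not by measuring.

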